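# Set the slotted cutting guide flush on the board's red line

## Robot

A 6-joint arm with a two-finger parallel gripper is mounted at the origin on the work surface. World frame = base frame: x ahead of the robot, y to its left, z up, the work surface at z = 0. Lengths are in m, angles in rad, forces in N, time in s.
With the tool pointing down it reaches from about 0.325 to 0.925 m from the base axis. Payload 3.1 kg.
Tool frame: the origin (TCP) lies at the very end of the fingers, on their centre line; the grasp point (between the pads) lies 19 mm behind it (env.pinch_z is the distance from the TCP to the grasp point, in m); z points along the fingers, y is the line along which they close (so a half turn about z gives the same grasp; the last joint's range is limited). The gripper opens to 85 mm and grips with 20 to 120 N. Pads are 22 mm wide; open, the fingers measure 114 mm over their backs; the gripper's body (76 mm by 85 mm) begins 54 mm behind the grasp point. The pads swing forward as they close: fully open they stand 13 mm farther back than shut.
Start: joints at [1.192, 0.217, 1.613, -0, 1.311, -0.112], TCP at [0.165, 0.603, 0.231] pointing down, gripper open.
Joint ranges: [-2.75, 2.75], [-0.78, 2.1], [0.31, 2.55], [-1.13, 4.27], [0.13, 2.63], [-2.58, 2.58]. Speed limits (rad/s): [2.79, 2.79, 3.14, 3.14, 3.14, 3.14].

## Interface

Orientations are given as a rotation vector (axis times angle).
In Python, from bench import env gives the robot as it stands.
- The arm moves only by the shell command python3 -m crank 'ROWS' [OPENING] [FORCE]. ROWS is JSON, a list of rows, each an object with "translation": the shift along the tool's x, y, z in m, a list of three; "turn": the turn about the tool's z in degrees. In form: [{"translation": [x, y, z], "turn": turn}, ...]. A call has 1 to 12 rows; each row is the pose to reach, as a shift and turn from the pose commanded when the call began, along the tool's axes at that moment; what a row does not reach only later rows make up. A row lasts 1/12 s, in which the tool goes at most 41.7 mm and 7.16 degrees, less where a joint would pass 70% of its speed; a pose out of reach is approached as far as the arm can. A call with a gripper value outside its range is refused whole. OPENING is the finger opening in m, from 0 to 0.0854, set as the call begins (- or left out, the last holds). The fingers move at their own pace and stop on an object; FORCE is the grip in N (left out, the last holds). Time passes only in rows, so rows that repeat a pose let the fingers close. It gives the time, the measured TCP pose, the force, the opening and the grip force at its end, in the units of the state.
- env.get_obs(): the state, without advancing time (a new reading comes with each control period).
- env.snapshot(name): name is "side" or "top"; returns the picture (420x560x3 uint8, red, green, blue); there is no depth.
- env.camera_params(name): a dict with "fx", "fy", "cx", "cy" (pixels), "D" ([k1, k2, p1, p2, k3] as OpenCV has them; the pictures are not rectified), "cam_to_world" (4x4, takes a point from camera to world coordinates). Camera axes: x right, y up, looking along -z (the intrinsics and any distortion apply to the point x, -y, -z); pixel columns grow to the right and rows downward; lengths in m; the calibration is good to about 2 mm. A picture is of the moment at which its call begins. camera_params takes no time and is no camera call.
- env.sign_off(): hands the job in; it is judged then, once.
The state is a dict: "clock": time; "qpos": joint angles; "dq": joint speeds; "joint_torque": joint torques, N m; "position": TCP position; "eef_rot": TCP orientation; "wrist_force": force on the tool from outside, world axes, zero at the start; "moment": the same for the moment, N m; "finger_gap": finger opening in m; "finger_force": force on a finger pad.
Only numpy, scipy, OpenCV 4.12 (cv2) and the standard library are available. Lean on these libraries where they do the work, as an engineer would, in place of code of your own. Each camera call takes 0.05 s, during which the arm holds its last target. There are 200 camera calls.

## Task

Take the slotted cutting guide off the sloping stand and lay it on the chopping board with the red line, ready to slice bread for the lunchbox: blade flat on the board, orange stock hooked down over the board's far edge and flush against it all along, with the red line running along the middle of the knife slot. Then let go of it, and leave the lunchbox, spork, cup and folded bowl where they are.

Things in the scene. Friction and masses are not known exactly. Their poses are not given: they have to be found in the camera images.
- guide: slotted bread-cutting guide, a loose T-shaped square, 0.25 kg. Steel blade 170 x 36 x 5 mm with a 6 mm knife slot along its middle; across one end an orange stock 120 mm long, 16 thick, 24 deep, reaching 18 mm below the blade. Origin: middle of the blade's underside at the stock's inner face; x from the blade to the stock, y along the stock, z up. Starts on the stand, stock hooked over its upper edge
- guide_grip (a point): centre of the guide's black grip, a block 60 mm long (guide x), 20 wide (y), 40 high (z), standing on the blade, on the slot's line, 45 mm from the stock's inner face; the blade's underside is 25 mm below this point. Same axes as the guide, which balances within 20 mm of here. Grip it across its 20 mm width
- guide_tip (a point): point on the slot's line at the free end of the blade, at its underside, 170 mm from the stock's inner face
- stock_left (a point): point on the stock's inner flat face (which faces along the blade), 55 mm to guide +y of the middle, 8 mm below the blade's underside
- stock_right (a point): the same, 55 mm to guide -y
- board: mid-brown wooden chopping board that carries the red line, 220 mm (x) by 240 mm (y), 24 mm thick, fixed, flat on the counter. Origin: centre of its underside; z up; its far edge, the 240 mm edge farther from the robot, is the flat upright face at its x = +110 mm
- red_line: red line 4 mm wide drawn straight across the board's top, square to the far edge, 216 mm long. Origin: on the line at mid-length, on the board's top; x along the line towards the far edge, y across it
- stand: pale wooden sloping stand, fixed on the other, dark board (280 by 220 by 24 mm). Its 120 mm wide, 180 mm long top slopes 30 degrees, rising along the stand's x (away from the robot). Origin: centre of its underside; upper edge at x = +78 mm, z = 115 mm. Lift the guide 30 mm square to the slope to unhook it
- lunchbox: sky-blue lunchbox with clip-on lid and white clips, 154 by 110 by 54 mm, beside the stand on the dark board; leave alone. Origin: centre of its underside
- spork: flat stainless spork, 150 mm long, 36 mm wide, 4 mm thick, lying along the near edge of the board with the red line; leave alone. Origin: on its underside, about mid-length
- cup: clear acrylic cup, 74 mm across, 90 mm tall, standing on the counter beyond the boards; leave alone. Origin: centre of its underside
- bowl: green collapsible silicone bowl, folded to a stepped disc 112 mm across, 26 mm high, on the counter beyond the boards; leave alone. Origin: centre of its underside
There are look-alikes about, which are no part of the job. What is shaped like the guide but yellow is not meant.

How it is judged:
At the end, for the whole second after the job is handed in: The guide lies at rest flat on the board (blade underside within 3 mm of the board's top, under 0.04 rad of tilt), both ends of the stock's inner face within 3 mm of the board's far edge face, and the slot's line within 4 mm of the red line at grip and tip (x of stock_left in the frame of board between 0.107 and 0.113 m and x of stock_right in the frame of board between 0.107 and 0.113 m and y of guide_tip in the frame of red_line between -0.004 and 0.004 m and y of guide_grip in the frame of red_line between -0.004 and 0.004 m and z of guide_grip in the frame of board between 0.046 and 0.052 m and angle between guide_grip's own z axis and vertical below 0.04 rad and linear speed of guide below 0.01 m/s and angular speed of guide below 0.05 rad/s); the robot touches nothing.
It fails at once if the lunchbox is shifted more than 20 mm (distance of lunchbox from where it was at the start of the episode above 0.02 m).
It fails at once if the spork is shifted more than 20 mm (distance of spork from where it was at the start of the episode above 0.02 m).
It fails at once if the cup is shifted more than 20 mm (distance of cup from where it was at the start of the episode above 0.02 m).
It fails at once if the folded bowl is shifted more than 20 mm (distance of bowl from where it was at the start of the episode above 0.02 m).
It fails at once if the cup is tipped (angle between cup's own z axis and vertical above 0.3 rad).
It also fails if it takes over 45 s, if anything falls off the work surface, if the arm or the gripper's body presses on something with over 40 N, if the wrist force passes 120 N, or if a joint passes its speed limit or range.

## Working session

There is one attempt and no reset: what is moved stays moved. The work goes in short steps, Python scripts to look and compute and a shell command to move; the robot and the scene stay as the last step left them, time stands still between calls to the robot, and variables do not carry over. Pictures are saved under pics/ and viewed, at most 10 in all, crops included, and the job is handed in when it is done.

```bash
mkdir -p pics; ls; python3 - <<'E'
from bench import env
import cv2
for n in("side","top"):
    cv2.imwrite(f"pics/{n}0.png",env.snapshot(n)[:,:,::-1])
    p=env.camera_params(n);print(n,p)
o=env.get_obs();print(o['clock'],o['position'],o['eef_rot'],env.pinch_z)
E
```

```text
pics
side {'fx': 489.6603103475985, 'fy': 489.6603103475985, 'cx': 281.6125640855486, 'cy': 219.43352716598523, 'D': array([-0.01269944,  0.        ,  0.        ,  0.        ,  0.        ]), 'cam_to_world': array([[ 0.89664607,  0.34073554, -0.28271029,  0.20048739],
       [-0.44255677,  0.67098732, -0.59491136, -0.71977012],
       [-0.01301242,  0.65854028,  0.75243297,  1.00094024],
       [ 0.        ,  0.        ,  0.        ,  1.        ]])}
top {'fx': 532.298893204467, 'fy': 532.298893204467, 'cx': 278.3655365854394, 'cy': 209.14629887294723, 'D': array([-0.19261439,  0.        ,  0.        ,  0.        ,  0.        ]), 'cam_to_world': array([[ 0.00747051,  0.99307368, -0.11725556,  0.36574945],
       [-0.99977898,  0.00511319, -0.02039208, -0.01464799],
       [-0.01965129,  0.11738199,  0.99289239,  1.57360399],
       [ 0.        ,  0.        ,  0.        ,  1.        ]])}
0.1 [0.16446891 0.60219974 0.23005343] [-0.41775265 -3.11311423  0.00337123] 0.0187
```

View pics/side0.png

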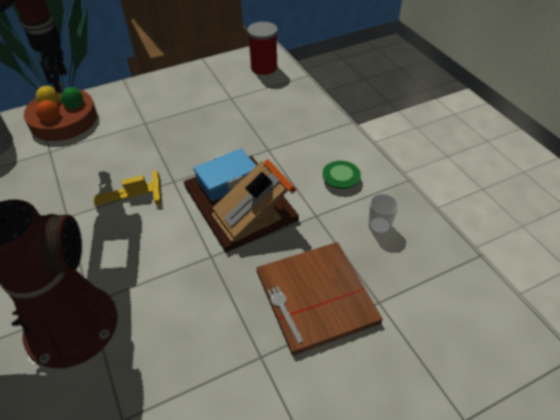

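View pics/top0.png

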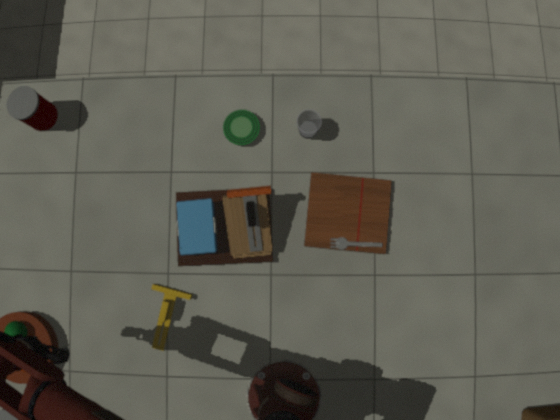

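```bash
cat > h.py <<'E'
import numpy as np,cv2
from bench import env
def cam(n):
    p=env.camera_params(n);T=np.array(p['cam_to_world'])@np.diag([1,-1,-1,1.])
    K=np.array([[p['fx'],0,p['cx']],[0,p['fy'],p['cy']],[0,0,1]]);return K,np.array(p['D']),T
def ray(n,uv):
    K,D,T=cam(n);q=cv2.undistortPoints(np.array(uv,float).reshape(-1,1,2),K,D).reshape(-1,2)
    return T[:3,3],np.c_[q,np.ones(len(q))]@T[:3,:3].T
def atz(n,uv,z):
    o,d=ray(n,uv);return o+d*((z-o[2])/d[:,2])[:,None]
def proj(n,P):
    K,D,T=cam(n);M=np.linalg.inv(T)
    return cv2.projectPoints(np.array(P,float).reshape(-1,1,3),cv2.Rodrigues(M[:3,:3])[0],M[:3,3],K,D)[0].reshape(-1,2)
E
python3 - <<'E'
import cv2
a=cv2.imread('pics/top0.png')[165:275,170:400];b=cv2.imread('pics/side0.png')[145:355,180:400]
# gamma brighten
import numpy as np
f=lambda i,s:cv2.resize((255*(i/255)**.6).astype('uint8'),None,fx=s,fy=s,interpolation=cv2.INTER_CUBIC)
cv2.imwrite('pics/a.png',f(a,3.4));cv2.imwrite('pics/b.png',f(b,2.8))
E
```

```text
(no output)
```

View pics/a.png

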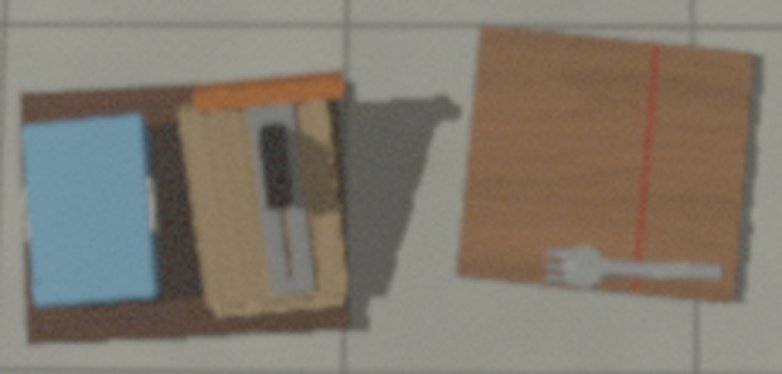

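View pics/b.png

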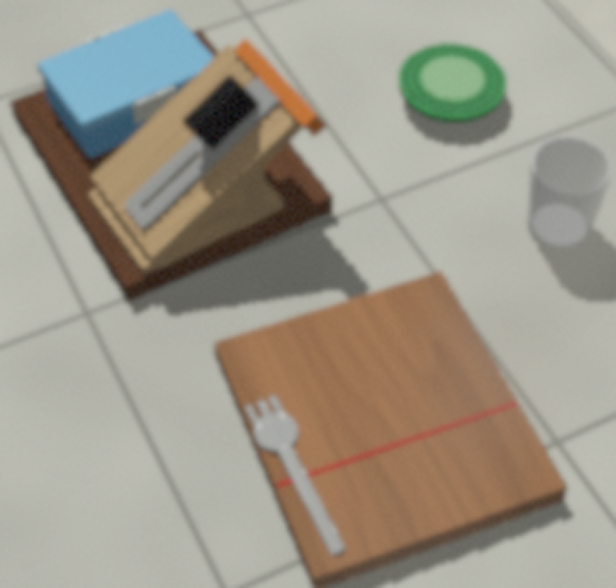

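```bash
cat > fit.py <<'E'
from h import *
from scipy.optimize import least_squares
from scipy.spatial.transform import Rotation as R
ta=lambda L:[(170+x/3.4,165+y/3.4) for x,y in L]
tb=lambda L:[(180+x/2.8,145+y/2.8) for x,y in L]
h=lambda a:np.array(a)-0
# board: corners top
bc=[(.11,.12,.024),(.11,-.12,.024),(-.11,-.12,.024),(-.11,.12,.024)]
bt=ta([(481,26),(763,54),(738,301),(458,275)]);bs=tb([(440,272),(565,490),(318,580),(216,345)])
def bp(p,P): return R.from_euler('z',p[2]).apply(np.array(P))+[p[0],p[1],0]
def fb(p):return np.r_[proj('top',bp(p,bc))-bt,proj('side',bp(p,bc))-bs].ravel()
s=least_squares(fb,[.6,-.2,0]);B=s.x;print('board',B,np.abs(s.fun).round(1))
def inb(P):
    return R.from_euler('z',-B[2]).apply(np.array(P)-[B[0],B[1],0])
print('line top',inb(atz('top',ta([(655,47),(641,255)]),.024)),'side',inb(atz('side',tb([(516,404),(280,484)]),.024)))
# guide
gp=[(0,.06,.006),(0,-.06,.006),(.016,-.06,.006),(.016,.06,.006),(-.17,.018,.005),(-.17,-.018,.005)]
gt=ta([(195,109),(344,97),(343,73),(193,88),(270,293),(314,290)])
gs=tb([(237,50),(310,129),(322,124),(247,42),(125,208),(145,229)])
def gpp(p,P): return (R.from_euler('z',p[3])*R.from_euler('y',p[4])*R.from_euler('x',p[5])).apply(np.array(P))+p[:3]
def fg(p):return np.r_[proj('top',gpp(p,gp))-gt,proj('side',gpp(p,gp))-gs,[[(p[4]+np.pi/6)*50,p[5]*50]]].ravel()
s=least_squares(fg,[.6,.1,.14,0,-.5,0]);G=s.x;print('guide',G,s.fun.round(1))
print('grip',gpp(G,[-.045,0,.025]))
E
python3 fit.py
```

```text
board [ 0.53981454 -0.1904216  -0.09385976] [0.4 0.9 2.1 1.1 0.5 0.3 0.1 0.  0.6 0.2 1.6 0.3 1.3 1.4 1.3 0.1]
line top [[ 0.1039806  -0.03155071  0.024     ]
 [-0.07762904 -0.03447294  0.024     ]] side [[ 0.10788606 -0.0308463   0.024     ]
 [-0.10377528 -0.02974023  0.024     ]]
guide [ 0.57798474  0.09418312  0.13358145  0.09876898 -0.5091757   0.01290159] [ 0.3 -0.4  0.2 -1.2 -0.   0.4  0.2  0.3  0.4 -0.7  0.  -1.1 -0.4  1.1
 -1.3  1.  -0.8 -1.7  0.6 -0.3 -0.1 -0.7 -0.6  0.8  0.7  0.6]
grip [0.5267904  0.08878609 0.1334727 ]
```

```bash
cat > go.py <<'E'
import sys
from h import *
from scipy.spatial.transform import Rotation as R
def go(P,yaw):  # TCP target, desired tool-y direction angle = yaw+90deg
    o=env.get_obs();A=R.from_rotvec(o['eef_rot']).as_matrix();y=A[:,1]
    t=-np.degrees((yaw+np.pi/2-np.arctan2(y[1],y[0])+np.pi/2)%np.pi-np.pi/2) 
    t=-np.degrees(((yaw+np.pi/2-np.arctan2(y[1],y[0]))+np.pi/2)%np.pi-np.pi/2)
    print('shift mm',(1000*A.T@(np.array(P)-o['position'])).round(1),'turn',round(t,2),'|tool z',A[:,2].round(4),'x',A[:,0].round(3),'t',o['clock'],'F',o['wrist_force'].round(1),'gap',o['finger_gap'])
if __name__=='__main__': go([float(v) for v in sys.argv[1:4]],float(sys.argv[4]))
E
sed -i '/^    t=.*np.pi-np.pi\/2) $/d' go.py; python3 go.py .5233 .0885 .22 .099
```

```text
shift mm [-481.6 -400.9   10.8] turn -20.96 |tool z [-9.0e-04 -2.1e-03 -1.0e+00] x [-0.965  0.264  0.   ] t 0.1 F [-0.8 -0.1 -0.9] gap 0.08503020495000842
```

```bash
python3 -m crank '[{"translation":[-0.03,-0.025,0],"turn":-2},{"translation":[-0.06,-0.05,0],"turn":-5},{"translation":[-0.09,-0.075,0],"turn":-8},{"translation":[-0.12,-0.1,0],"turn":-11},{"translation":[-0.15,-0.125,0],"turn":-14},{"translation":[-0.18,-0.15,0],"turn":-17},{"translation":[-0.21,-0.175,0],"turn":-20},{"translation":[-0.24,-0.2,0],"turn":-21},{"translation":[-0.27,-0.225,0],"turn":-21},{"translation":[-0.3,-0.25,0],"turn":-21},{"translation":[-0.32,-0.267,0],"turn":-21},{"translation":[-0.33,-0.275,0],"turn":-21}]' 0.06; python3 go.py .5233 .0885 .22 .099
```

```text
clock: 1.1
position: [0.4119, 0.2476, 0.2309]
eef_rot: [-0.151, 3.138, -0.002]
wrist_force: [1.1, 0.4, 0.6]
finger_gap: 0.0601
finger_force: 0.0
shift mm [ -95.6 -169.1   11.2] turn -0.15 |tool z [ 1.0e-04 -1.4e-03 -1.0e+00] x [-0.995 -0.096  0.   ] t 1.1 F [1.1 0.4 0.6] gap 0.06007230697868478
```

```bash
python3 -m crank '[{"translation":[-0.016,-0.028,0],"turn":0},{"translation":[-0.032,-0.056,0],"turn":0},{"translation":[-0.048,-0.085,0],"turn":0},{"translation":[-0.064,-0.113,0],"turn":0},{"translation":[-0.08,-0.141,0],"turn":0},{"translation":[-0.09,-0.16,0],"turn":0},{"translation":[-0.0955,-0.169,0],"turn":0},{"translation":[-0.0955,-0.169,0.02],"turn":0},{"translation":[-0.0955,-0.169,0.04],"turn":0},{"translation":[-0.0955,-0.169,0.04],"turn":0},{"translation":[-0.0955,-0.169,0.04],"turn":0}]' 0.06; python3 go.py .5233 .0885 .1205 .099
python3 - <<'E'
from h import *
a=env.snapshot('side')[:,:,::-1][100:270,160:360]
cv2.imwrite('pics/c.png',cv2.resize((255*(a/255)**.6).astype('uint8'),None,fx=3,fy=3,interpolation=2))
E
```

```text
clock: 2.02
position: [0.5206, 0.0924, 0.1896]
eef_rot: [0.157, -3.133, -0.001]
wrist_force: [0.2, -0.4, -0.4]
finger_gap: 0.0602
finger_force: 0.0
shift mm [-2.6 -4.2 69.1] turn 0.06 |tool z [-4.5e-03  1.0e-04 -1.0e+00] x [-0.995 -0.1    0.004] t 2.0167 F [ 0.2 -0.4 -0.4] gap 0.06023285229142423
```

View pics/c.png

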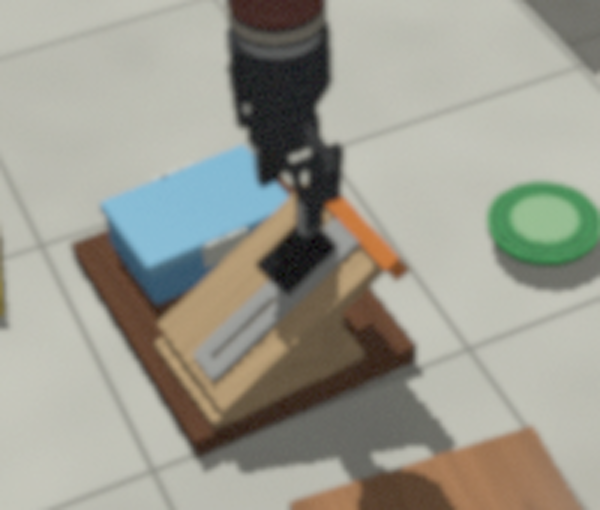

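```bash
python3 -m crank '[{"translation":[-0.0026,-0.0042,0.01],"turn":0},{"translation":[-0.0026,-0.0042,0.025],"turn":0},{"translation":[-0.0026,-0.0042,0.035],"turn":0},{"translation":[-0.0026,-0.0042,0.035],"turn":0},{"translation":[-0.0026,-0.0042,0.035],"turn":0},{"translation":[-0.0026,-0.0042,0.035],"turn":0}]'; python3 go.py .5233 .0885 .1205 .099
```

```text
clock: 2.57
position: [0.5259, 0.0881, 0.1569]
eef_rot: [-0.157, 3.137, -0.0]
wrist_force: [-0.1, -0.3, 0.8]
finger_gap: 0.0602
finger_force: 0.0
shift mm [ 2.6  0.6 36.4] turn 0.05 |tool z [ 0.001 -0.    -1.   ] x [-0.995 -0.1   -0.001] t 2.5667 F [-0.1 -0.3  0.8] gap 0.060165409120038774
```

```bash
python3 -m crank '[{"translation":[0.001,0,0.01],"turn":0},{"translation":[0.0015,0,0.022],"turn":0},{"translation":[0.0015,0,0.032],"turn":0},{"translation":[0.0015,0,0.036],"turn":0},{"translation":[0.0015,0,0.036],"turn":0},{"translation":[0.0015,0,0.036],"turn":0}]'; python3 go.py .5233 .0885 .1205 .099
python3 -m crank '[{"translation":[0,0,0],"turn":0},{"translation":[0,0,0],"turn":0},{"translation":[0,0,0],"turn":0},{"translation":[0,0,0],"turn":0},{"translation":[0,0,0],"turn":0},{"translation":[0,0,0],"turn":0},{"translation":[0,0,0],"turn":0},{"translation":[0,0,0],"turn":0},{"translation":[0,0,0],"turn":0},{"translation":[0,0,0],"turn":0}]' 0.01 60; python3 go.py .5233 .0885 .1205 .099
```

```text
clock: 3.07
position: [0.5234, 0.0879, 0.1195]
eef_rot: [0.157, -3.136, -0.0]
wrist_force: [-0.2, -0.1, 0.1]
finger_gap: 0.06
finger_force: 0.0
shift mm [ 0.   0.6 -1. ] turn 0.04 |tool z [-1.6e-03 -1.0e-04 -1.0e+00] x [-0.995 -0.1    0.002] t 3.0667 F [-0.2 -0.1  0.1] gap 0.06003362086708793
clock: 3.9
position: [0.5246, 0.0883, 0.1212]
eef_rot: [-0.156, 3.136, 0.001]
wrist_force: [-0.8, 2.3, 5.4]
finger_gap: 0.0192
finger_force: 59.6
shift mm [1.3 0.3 0.7] turn 0.04 |tool z [ 1.4e-03  7.0e-04 -1.0e+00] x [-0.995 -0.099 -0.001] t 3.9 F [-0.8  2.3  5.4] gap 0.01921931827679413
```

```bash
python3 -m crank '[{"translation":[0.002,0,-0.0035],"turn":0},{"translation":[0.006,0,-0.0104],"turn":0},{"translation":[0.01,0,-0.0173],"turn":0},{"translation":[0.015,0,-0.026],"turn":0},{"translation":[0.02,0,-0.0346],"turn":0},{"translation":[0.025,0,-0.0433],"turn":0},{"translation":[0.025,0,-0.06],"turn":0},{"translation":[0.025,0,-0.08],"turn":0},{"translation":[0.025,0,-0.09],"turn":0},{"translation":[0.025,0,-0.09],"turn":0},{"translation":[0.025,0,-0.09],"turn":0}]'; python3 go.py .5233 .0885 .1205 .099
python3 - <<'E'
from h import *
f=lambda i,s:cv2.resize((255*(i/255)**.6).astype('uint8'),None,fx=s,fy=s,interpolation=2)
a=env.snapshot('side')[:,:,::-1][60:260,160:360];b=env.snapshot('top')[:,:,::-1][160:360-60,160:360]
c=np.full((600,800,3),0,np.uint8);c[:400,:400]=f(a,2);c[:280,400:]=f(b,2)
cv2.imwrite('pics/d.png',c)
E
```

```text
clock: 4.82
position: [0.499, 0.0854, 0.2107]
eef_rot: [-0.157, 3.137, -0.0]
wrist_force: [-0.5, -0.2, -3.9]
finger_gap: 0.0194
finger_force: 58.7
shift mm [-24.4   0.7  90.3] turn 0.04 |tool z [ 1.e-03 -1.e-04 -1.e+00] x [-0.995 -0.1   -0.001] t 4.8167 F [-0.5 -0.2 -3.9] gap 0.019376604803376517
```

View pics/d.png

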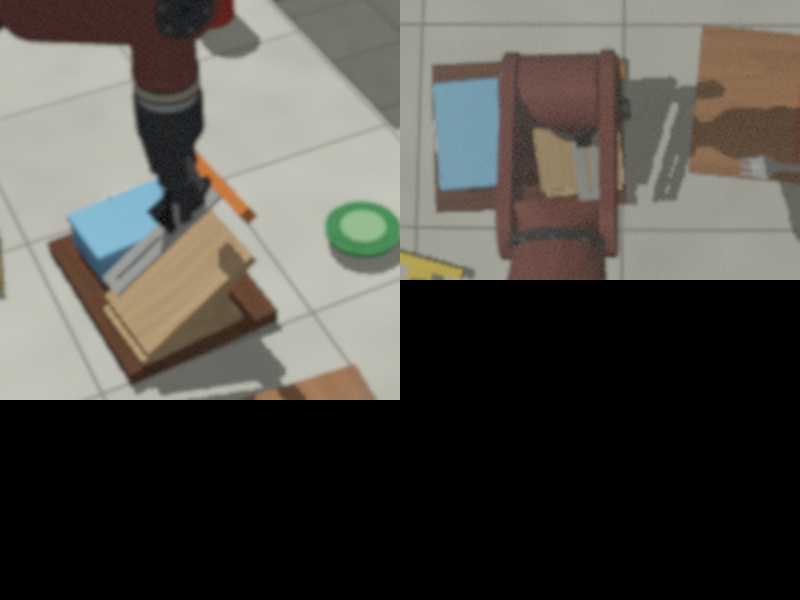

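```bash
cat > board.py <<'E'
from h import *
from scipy.ndimage import map_coordinates
B0=np.array([.5398,-.1904]);
def meas(n):
    I=cv2.imread(f'pics/{n}0.png').astype(float);red=I[...,2]-1.0*I[...,1];sat=I[...,2]-I[...,0]
    samp=lambda im,P:map_coordinates(im,proj(n,P)[:,::-1].T,order=1)
    yaw=-.094
    for it in range(3):
        X=np.array([np.cos(yaw),np.sin(yaw)]);Y=np.array([-X[1],X[0]])
        pts=[]
        for u in np.arange(-.06,.1,.004):
            v=np.arange(-.05,-.014,.0005);P=np.c_[B0+u*X+v[:,None]*Y,np.full(len(v),.024)]
            w=samp(red,P);w=w-np.median(w);w[w<.4*w.max()]=0
            pts.append(B0+u*X+(w@v/w.sum())*Y)
        pts=np.array(pts);k=np.polyfit(pts[:,0],pts[:,1],1);yaw=np.arctan(k[0])
    res=(pts[:,1]-np.polyval(k,pts[:,0])).std()
    e=[]
    for v in np.arange(-.1,.101,.01):
        u=np.arange(.09,.135,.0005);P=np.c_[B0+u[:,None]*X+v*Y,np.full(len(u),.024)]
        s=samp(sat,P);lo,hi=s[-15:].mean(),s[:15].mean();i=np.where(s>(lo+hi)/2)[0][-1]
        e.append(B0+u[i]*X+v*Y)
    e=np.array(e);ke=np.polyfit(e[:,1],e[:,0],1)
    # line point at far edge
    print(n,'line yaw',yaw,'res',res,'edge yaw',-np.arctan(ke[0]))
    q=pts.mean(0);ee=e.mean(0)
    P0=q+X*((ee-q)@X);print('  line@edge',P0);return P0,yaw
if __name__=='__main__':
    for n in('top','side'):meas(n)
E
python3 board.py
```

```text
top line yaw -0.09409059232279597 res 0.000198164394766688 edge yaw -0.09364150466198133
  line@edge [ 0.64488006 -0.23123857]
side line yaw -0.0949702307701078 res 0.00013242421402827957 edge yaw -0.09063799094653353
  line@edge [ 0.64561597 -0.22925057]
```

```bash
python3 go.py .6084 -.2267 .2107 -.0943
```

```text
shift mm [ -78.9 -321.5   -2. ] turn 11.12 |tool z [-2.7e-03 -2.0e-04 -1.0e+00] x [-0.995 -0.1    0.003] t 4.9167 F [-0.6  1.2 -4.6] gap 0.01940303526765525
```

```bash
python3 -m crank '[{"translation":[-0.003,-0.012,0],"turn":0},{"translation":[-0.01,-0.04,0],"turn":1},{"translation":[-0.018,-0.073,0],"turn":2},{"translation":[-0.026,-0.106,0],"turn":3},{"translation":[-0.034,-0.139,0],"turn":4.5},{"translation":[-0.042,-0.172,0],"turn":6},{"translation":[-0.05,-0.205,0],"turn":7.5},{"translation":[-0.058,-0.238,0],"turn":9},{"translation":[-0.066,-0.27,0],"turn":10},{"translation":[-0.073,-0.298,0],"turn":11},{"translation":[-0.077,-0.316,0],"turn":11.1},{"translation":[-0.079,-0.322,0],"turn":11.1}]'; python3 -m crank '[{"translation":[0,0,0.01],"turn":0},{"translation":[0,0,0.03],"turn":0},{"translation":[0,0,0.05],"turn":0},{"translation":[0,0,0.065],"turn":0},{"translation":[0,0,0.07],"turn":0},{"translation":[0,0,0.07],"turn":0},{"translation":[0,0,0.07],"turn":0},{"translation":[0,0,0.07],"turn":0}]';python3 go.py .6084 -.2267 .0955 -.0943
```

```text
clock: 5.92
position: [0.6094, -0.2312, 0.2083]
eef_rot: [-0.153, -3.136, 0.002]
wrist_force: [-0.2, -0.3, -3.5]
finger_gap: 0.0195
finger_force: 59.2
clock: 6.58
position: [0.6106, -0.227, 0.1416]
eef_rot: [0.147, 3.136, -0.001]
wrist_force: [0.1, 0.1, -3.0]
finger_gap: 0.0192
finger_force: 59.2
shift mm [ 2.3  0.2 46.1] turn 0.05 |tool z [ 2.e-03 -9.e-04 -1.e+00] x [-0.996  0.093 -0.002] t 6.5833 F [ 0.1  0.1 -3. ] gap 0.01915099068306687
```

```bash
python3 - <<'E'
from h import *
f=lambda i,s:cv2.resize((255*(i/255)**.6).astype('uint8'),None,fx=s,fy=s,interpolation=2)
a=env.snapshot('side')[:,:,::-1];b=env.snapshot('top')[:,:,::-1]
cv2.imwrite('pics/e_s.png',a);cv2.imwrite('pics/e_t.png',b)
c=np.full((600,800,3),0,np.uint8);c[:480,:400]=f(a[180:360+0,230:380],2.6666)[:480,:400];c[:480,400:]=f(b[140:320,280:430],2.6666)[:480,:400]
cv2.imwrite('pics/e.png',c[:480])
E
```

```text
(no output)
```

View pics/e.png

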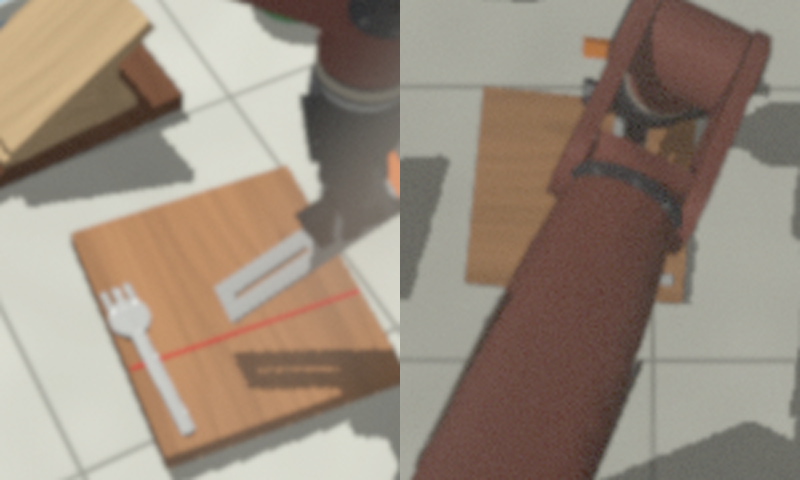

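```bash
python3 -m crank '[{"translation":[0.002,0,0.01],"turn":0},{"translation":[0.002,0,0.022],"turn":0},{"translation":[0.002,0,0.034],"turn":0},{"translation":[0.002,0,0.042],"turn":0},{"translation":[0.002,0,0.046],"turn":0},{"translation":[0.002,0,0.05],"turn":0},{"translation":[0.002,0,0.05],"turn":0}]'; python3 -m crank '[{"translation":[0,0,0.003],"turn":0},{"translation":[0,0,0.007],"turn":0},{"translation":[0,0,0.011],"turn":0},{"translation":[0,0,0.015],"turn":0},{"translation":[0,0,0.02],"turn":0},{"translation":[0,0,0.02],"turn":0}]' - 30;python3 go.py .6084 -.2267 .037 -.0943
```

```text
clock: 7.27
position: [0.6073, -0.2267, 0.0896]
eef_rot: [-0.148, -3.136, -0.001]
wrist_force: [-0.3, 0.7, -2.8]
finger_gap: 0.0193
finger_force: 59.3
clock: 7.77
position: [0.6086, -0.2275, 0.0707]
eef_rot: [0.147, 3.136, -0.002]
wrist_force: [3.5, -1.1, 4.7]
finger_gap: 0.0191
finger_force: 60.7
shift mm [ 0.4  0.9 33.7] turn 0.05 |tool z [ 0.0018 -0.0015 -1.    ] x [-0.996  0.093 -0.002] t 7.7667 F [ 3.5 -1.1  4.7] gap 0.019069159260880635
```

```bash
python3 -m crank '[{"translation":[0,0,0.004],"turn":0},{"translation":[0,0,0.008],"turn":0},{"translation":[0,0,0.012],"turn":0},{"translation":[0,0,0.016],"turn":0},{"translation":[0,0,0.02],"turn":0},{"translation":[0,0,0.024],"turn":0},{"translation":[0,0,0.027],"turn":0},{"translation":[0,0,0.027],"turn":0}]' 0.01 30;python3 go.py .6084 -.2267 .037 -.0943
python3 - <<'E'
from h import *
f=lambda i,s:cv2.resize((255*(i/255)**.6).astype('uint8'),None,fx=s,fy=s,interpolation=2)
a=env.snapshot('side')[:,:,::-1]
cv2.imwrite('pics/f.png',f(a[220:360,240:400],4))
E
```

```text
clock: 8.43
position: [0.6065, -0.2264, 0.0417]
eef_rot: [-0.147, -3.135, -0.002]
wrist_force: [1.4, -0.5, 0.5]
finger_gap: 0.0194
finger_force: 60.5
shift mm [-1.9 -0.1  4.7] turn 0.02 |tool z [-0.0028  0.0011 -1.    ] x [-0.996  0.094  0.003] t 8.4333 F [ 1.4 -0.5  0.5] gap 0.019414971738802463
```

View pics/f.png

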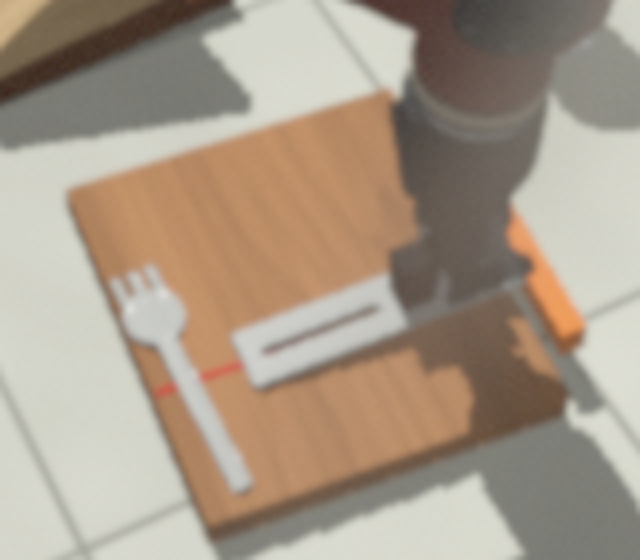

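```bash
python3 -m crank '[{"translation":[0,0,0.002],"turn":0},{"translation":[0,0,0.004],"turn":0},{"translation":[0,0,0.0055],"turn":0},{"translation":[0,0,0.0055],"turn":0},{"translation":[0,0,0.0055],"turn":0}]';python3 go.py .6004 -.2260 .037 -.0943
```

```text
clock: 8.9
position: [0.6077, -0.2268, 0.0377]
eef_rot: [-0.148, -3.138, -0.001]
wrist_force: [0.8, 0.7, 0.7]
finger_gap: 0.0193
finger_force: 60.5
shift mm [7.3 0.1 0.7] turn 0.0 |tool z [-2.e-04  4.e-04 -1.e+00] x [-0.996  0.094  0.   ] t 8.9 F [0.8 0.7 0.7] gap 0.019273683033345288
```

```bash
python3 -m crank '[{"translation":[0,0,0.001],"turn":0},{"translation":[0,0,0.002],"turn":0},{"translation":[0,0,0.002],"turn":0},{"translation":[0,0,0.002],"turn":0}]';python3 -m crank '[{"translation":[0,0,0.001],"turn":0},{"translation":[0,0,0.0015],"turn":0},{"translation":[0,0,0.0015],"turn":0},{"translation":[0,0,0.0015],"turn":0}]';python3 go.py .6004 -.2260 .037 -.0943
```

```text
clock: 9.23
position: [0.6079, -0.2269, 0.0358]
eef_rot: [0.148, 3.138, -0.0]
wrist_force: [1.9, 0.1, 0.1]
finger_gap: 0.0191
finger_force: 60.4
clock: 9.57
position: [0.6079, -0.227, 0.0344]
eef_rot: [0.147, 3.138, -0.0]
wrist_force: [2.1, -0.5, 1.9]
finger_gap: 0.0193
finger_force: 60.5
shift mm [ 7.6  0.3 -2.6] turn 0.02 |tool z [ 3.e-04 -2.e-04 -1.e+00] x [-0.996  0.094 -0.   ] t 9.5667 F [ 2.1 -0.5  1.9] gap 0.019334104753074073
```

```bash
python3 -m crank '[{"translation":[0,0,0.001],"turn":0},{"translation":[0,0,0.0015],"turn":0},{"translation":[0,0,0.0015],"turn":0},{"translation":[0,0,0.0015],"turn":0}]';python3 -m crank '[{"translation":[0.002,0,0],"turn":0},{"translation":[0.004,0,0],"turn":0},{"translation":[0.005,0,0],"turn":0},{"translation":[0.006,0,0],"turn":0},{"translation":[0.006,0,0],"turn":0},{"translation":[0.006,0,0],"turn":0}]';python3 go.py .6004 -.2260 .037 -.0943
python3 - <<'E'
from h import *
f=lambda i,s:cv2.resize((255*(i/255)**.6).astype('uint8'),None,fx=s,fy=s,interpolation=2)
a=env.snapshot('side')[:,:,::-1]
cv2.imwrite('pics/g.png',f(a[230:340,270:400],6))
E
```

```text
clock: 9.9
position: [0.6077, -0.2271, 0.0327]
eef_rot: [-0.147, -3.138, 0.0]
wrist_force: [2.1, 0.2, 1.0]
finger_gap: 0.0192
finger_force: 60.6
clock: 10.4
position: [0.6036, -0.2267, 0.0332]
eef_rot: [0.148, 3.133, -0.001]
wrist_force: [7.5, -0.7, -1.5]
finger_gap: 0.0193
finger_force: 60.0
shift mm [ 3.2  0.3 -3.9] turn -0.02 |tool z [ 0.0048 -0.001  -1.    ] x [-0.996  0.094 -0.005] t 10.4 F [ 7.5 -0.7 -1.5] gap 0.019340753887689795
```

View pics/g.png

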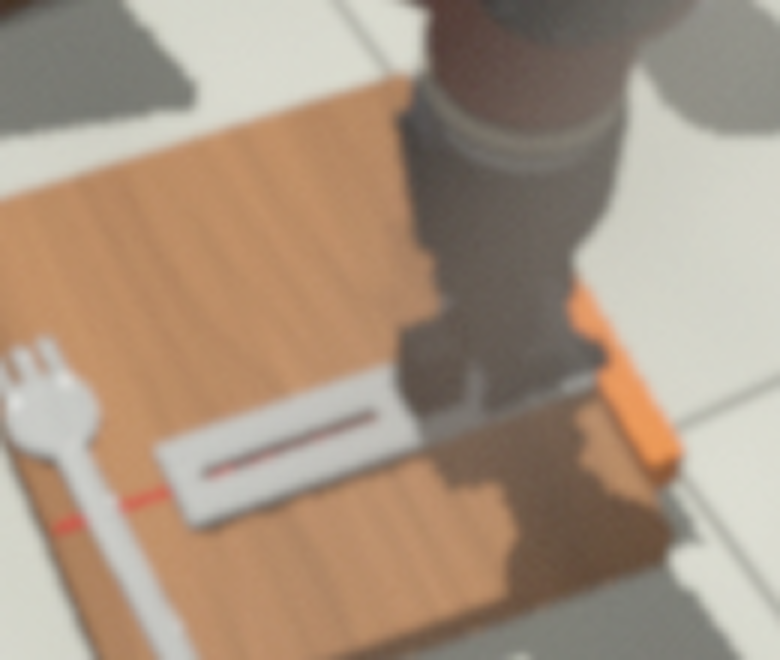

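```bash
python3 -m crank '[{"translation":[-0.003,0,0],"turn":0},{"translation":[-0.003,0,0.001],"turn":0},{"translation":[-0.003,0,0.002],"turn":0},{"translation":[-0.003,0,0.002],"turn":0},{"translation":[-0.003,0,0.002],"turn":0}]';python3 -m crank '[{"translation":[0,0,0.001],"turn":0},{"translation":[0,0,0.002],"turn":0},{"translation":[0,0,0.002],"turn":0},{"translation":[0,0,0.002],"turn":0}]';python3 go.py .6004 -.2260 .037 -.0943
```

```text
clock: 10.87
position: [0.6044, -0.2265, 0.0305]
eef_rot: [-0.148, -3.137, -0.0]
wrist_force: [2.0, -0.5, -0.3]
finger_gap: 0.0192
finger_force: 60.5
clock: 11.2
position: [0.6044, -0.2265, 0.0304]
eef_rot: [-0.148, -3.137, -0.001]
wrist_force: [-3.3, 1.8, 9.5]
finger_gap: 0.0193
finger_force: 61.7
shift mm [ 4.   0.2 -6.6] turn 0.02 |tool z [-1.5e-03  5.0e-04 -1.0e+00] x [-0.996  0.094  0.002] t 11.2 F [-3.3  1.8  9.5] gap 0.019296961019067544
```

```bash
python3 -m crank '[{"translation":[0.001,0,-0.001],"turn":0},{"translation":[0.002,0,-0.001],"turn":0},{"translation":[0.003,0,-0.001],"turn":0},{"translation":[0.004,0,-0.001],"turn":0},{"translation":[0.004,0,-0.001],"turn":0}]';python3 -m crank '[{"translation":[0.001,0,0],"turn":0},{"translation":[0.002,0,0],"turn":0},{"translation":[0.002,0,0],"turn":0},{"translation":[0.002,0,0],"turn":0}]';python3 go.py .6004 -.2260 .037 -.0943
```

```text
clock: 11.62
position: [0.6042, -0.2268, 0.0311]
eef_rot: [0.148, 3.13, -0.002]
wrist_force: [8.1, 0.4, 0.7]
finger_gap: 0.0194
finger_force: 60.3
clock: 11.95
position: [0.6041, -0.2268, 0.0316]
eef_rot: [0.148, 3.126, -0.003]
wrist_force: [11.4, 2.0, -0.7]
finger_gap: 0.0193
finger_force: 60.1
shift mm [ 3.7  0.4 -5.4] turn -0.02 |tool z [ 0.0122 -0.0025 -0.9999] x [-0.995  0.095 -0.012] t 11.95 F [11.4  2.  -0.7] gap 0.019303740100643268
```

```bash
python3 -m crank '[{"translation":[-0.0025,0,0.001],"turn":0},{"translation":[-0.0045,0,0.001],"turn":0},{"translation":[-0.0045,0,0.001],"turn":0},{"translation":[-0.0045,0,0.001],"turn":0}]';python3 -m crank '[{"translation":[0,0,0],"turn":0},{"translation":[0,0,0],"turn":0},{"translation":[0,0,0],"turn":0},{"translation":[0,0,0],"turn":0},{"translation":[0,0,0],"turn":0},{"translation":[0,0,0],"turn":0}]' 0.06; python3 -m crank '[{"translation":[0,0,-0.005],"turn":0},{"translation":[0,0,-0.015],"turn":0},{"translation":[0,0,-0.03],"turn":0},{"translation":[0,0,-0.06],"turn":0},{"translation":[0,0,-0.09],"turn":0},{"translation":[0,0,-0.12],"turn":0},{"translation":[0,0.035,-0.14],"turn":0},{"translation":[0,0.07,-0.15],"turn":0},{"translation":[0,0.105,-0.15],"turn":0},{"translation":[0,0.14,-0.15],"turn":0},{"translation":[0,0.17,-0.15],"turn":0},{"translation":[0,0.2,-0.15],"turn":0}]'
python3 -m crank '[{"translation":[0,0.035,0],"turn":0},{"translation":[0,0.07,0],"turn":0},{"translation":[0,0.1,0],"turn":0},{"translation":[0,0.12,0],"turn":0},{"translation":[0,0.12,0],"turn":0}]'
python3 - <<'E'
from h import *
f=lambda i,s:cv2.resize((255*(i/255)**.6).astype('uint8'),None,fx=s,fy=s,interpolation=2)
a=env.snapshot('side')[:,:,::-1];b=env.snapshot('top')[:,:,::-1]
cv2.imwrite('pics/h_s.png',a);cv2.imwrite('pics/h_t.png',b)
c=np.zeros((440,800,3),np.uint8);c[:,:400]=f(a[235:345,285:385],4);c[:,400:]=f(b[160:270,300:400],4)
cv2.imwrite('pics/h.png',c)
E
```

```text
clock: 12.28
position: [0.6042, -0.2267, 0.0304]
eef_rot: [0.148, 3.137, -0.0]
wrist_force: [0.4, 1.7, 8.0]
finger_gap: 0.0192
finger_force: 61.6
clock: 12.78
position: [0.6028, -0.2264, 0.0283]
eef_rot: [-0.148, -3.137, -0.0]
wrist_force: [0.3, -0.5, 0.3]
finger_gap: 0.06
finger_force: 0.0
clock: 13.78
position: [0.6227, -0.0258, 0.1815]
eef_rot: [0.147, 3.135, -0.0]
wrist_force: [0.5, 0.0, 0.8]
finger_gap: 0.0603
finger_force: 0.0
clock: 14.2
position: [0.6339, 0.0965, 0.1812]
eef_rot: [0.14, 3.135, 0.003]
wrist_force: [0.2, 0.0, 0.3]
finger_gap: 0.0597
finger_force: 0.0
```

View pics/h.png

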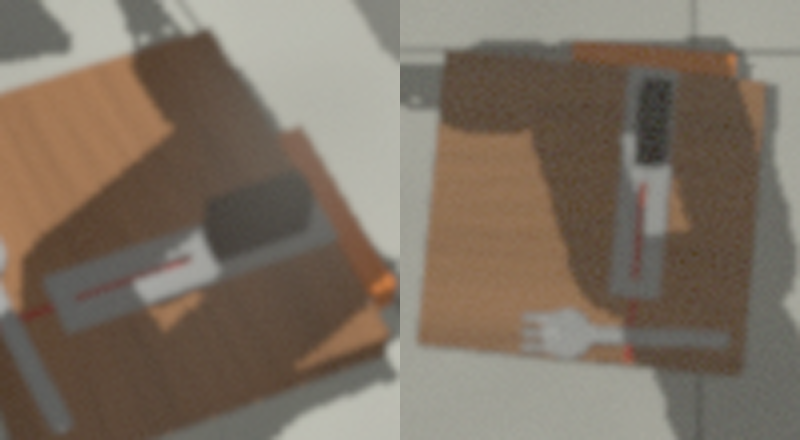

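```bash
python3 -m crank '[{"translation":[0,0.04,0],"turn":0},{"translation":[0,0.08,0],"turn":0},{"translation":[0,0.12,0],"turn":0},{"translation":[0,0.16,0],"turn":0},{"translation":[0,0.2,0],"turn":0},{"translation":[0,0.24,0],"turn":0},{"translation":[0,0.26,0],"turn":0},{"translation":[0,0.26,0],"turn":0}]'
cat > chk.py <<'E'
from h import *
from scipy.spatial.transform import Rotation as R
from scipy.ndimage import map_coordinates
f=lambda i,s:cv2.resize((255*(i/255)**.6).astype('uint8'),None,fx=s,fy=s,interpolation=2)
I={n:env.snapshot(n)[:,:,::-1] for n in('side','top')}
E0={'top':([.64488,-.23124],-.0941),'side':([.64562,-.22925],-.0950)}
for n in I:
    P0,yaw=E0[n];X=np.array([np.cos(yaw),np.sin(yaw)]);Y=np.array([-X[1],X[0]]);im=I[n].astype(float)
    W=lambda u,v,z:np.c_[np.array(P0)+np.outer(u,X)+np.outer(v,Y),np.broadcast_to(z,len(u))]
    S=lambda ch,P:map_coordinates(ch,proj(n,P)[:,::-1].T,order=1)
    sat=im[...,2]-im[...,0]   # stock: orange saturation profile across x at z=.030
    r=[]
    for v in(-.052,-.046,-.04,-.034,-.028,.028,.034,.04,.046,.052):
        u=np.arange(-.03,.045,.0005);s=S(sat,W(u,np.full(len(u),v),.030));lo=s[:40].mean();hi=s.max()
        i=np.where(s>(lo+hi)/2)[0];r.append((v,u[i[0]]*1e3,u[i[-1]]*1e3))
    print(n,'stock inner/outer mm',np.round(r,1).tolist())
    # blade centre across y at z=.029
    r=[]
    for u0 in(-.165,-.15,-.13,-.11,-.1,-.09,-.008):
        v=np.arange(-.035,.035,.0005);s=S(sat,W(np.full(len(v),u0),v,.029));lo=np.percentile(s,15);hi=np.percentile(s,90)
        i=np.where(s<(lo+hi)/2)[0];r.append((u0,v[i[0]]*1e3,v[i[-1]]*1e3))
    print(' blade edges mm',np.round(r,1).tolist())
a,b=I['side'],I['top'];c=np.zeros((440,800,3),np.uint8);c[:,:400]=f(a[235:345,290:390],4);c[:,400:]=f(b[160:270,300:400],4);cv2.imwrite('pics/i.png',c)
E
python3 chk.py
```

```text
clock: 14.97
position: [0.658, 0.3545, 0.1797]
eef_rot: [0.143, 3.137, 0.004]
wrist_force: [-0.3, -0.4, 0.2]
finger_gap: 0.0599
finger_force: 0.0
side stock inner/outer mm [[-0.1, 2.5, 16.0], [-0.0, 2.0, 16.0], [-0.0, 1.0, 16.5], [-0.0, 1.0, 17.0], [-0.0, 0.5, 17.0], [0.0, 2.0, 17.0], [0.0, 2.5, 16.0], [0.0, 2.0, 15.5], [0.0, 2.5, 16.0], [0.1, 2.5, 15.5]]
 blade edges mm [[-0.2, -23.0, 17.0], [-0.2, -23.0, 17.5], [-0.1, -24.0, 17.5], [-0.1, -24.0, 17.5], [-0.1, -23.0, 17.5], [-0.1, -23.0, 17.5], [-0.0, -23.5, 30.5]]
top stock inner/outer mm [[-0.1, 1.5, 15.5], [-0.0, 2.5, 16.0], [-0.0, 2.5, 16.5], [-0.0, 1.5, 16.5], [-0.0, 0.5, 16.0], [0.0, 2.0, 15.5], [0.0, 1.5, 15.0], [0.0, 2.0, 15.5], [0.0, 2.5, 15.5], [0.1, 2.5, 15.5]]
 blade edges mm [[-0.2, -20.0, 18.5], [-0.2, -20.5, 18.5], [-0.1, -20.0, 19.0], [-0.1, -20.5, 18.5], [-0.1, -20.0, 19.0], [-0.1, -20.0, 19.0], [-0.0, -20.5, 18.0]]
```

View pics/i.png

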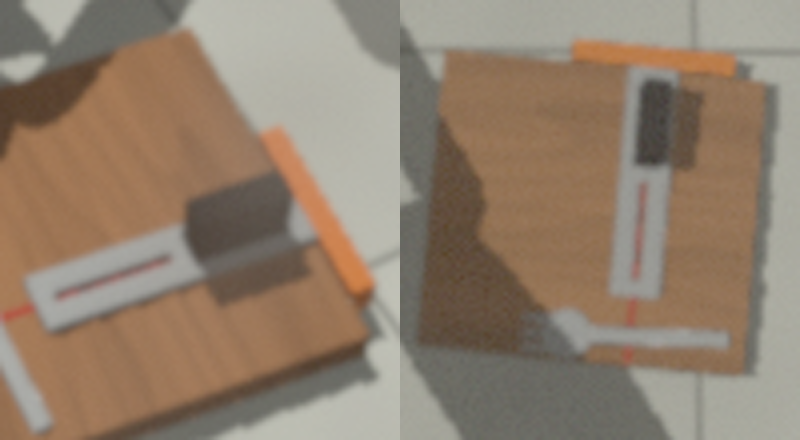

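```bash
python3 -c "
from bench import env
print(env.sign_off())"
```

```text
the job is handed in; nothing more can be done
None
```

The guide is on the board with the red line and the job is handed in at about 15 s; the hand-in returned no verdict. By my last pictures the blade looks flat, the stock is within about 1 mm of the far edge, the slot is about 1 mm off the red line, the gripper is clear, and the spork lies where it was; I did not measure the lunchbox, cup or bowl, but the arm did not go near them.

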